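# Refill the spacer magazine from behind the cans

### The job

Clear the spray can and the dropper bottle out of the caddy and stand both on the black rubber mat; then fetch the dark wooden block from the step behind them and drop it lengthwise into the empty block magazine so that it lies flat on the magazine's floor. After that put the dropper bottle and the can back upright in their own rings, the can in the large ring and the bottle in the small one. Never tip the can or the bottle over, and leave the brass elbow and the white roll of tape where they are.

Things in the scene. Friction and masses are not known exactly. Their poses are not given: they have to be found in the camera images.
- lubricant_can: upright spray can, dark green body with a red cap, 48 mm diameter, 146 mm tall, about 0.16 kg; it is the one in the caddy's large ring at the start (a like can far back on the bench has no part in this); origin at the centre of its underside, z up the can
- oil_dropper: upright brown dropper bottle with a black rubber bulb, 102 mm tall: round body 33 mm across up to 62 mm height, neck 24 mm across, from 77 mm the bulb 13 mm across; about 0.07 kg; it is the one in the caddy's small ring at the start (a like bottle far back has no part in this); origin at the centre of its underside, z up the bottle
- block: dark hardwood spacer block lying flat on the rear step of the caddy, 50 mm (x) by 82 mm (y) by 22 mm high, about 0.06 kg; origin at the centre of its underside
- caddy: plywood caddy fixed to the worktop, 180 mm square, origin at the centre of its foot. Front deck, x = -90 to +14 mm, 8 mm high (14 mm lip at the front edge), carries the rings at about x = -35 mm, one at y = +34, one at y = -34 mm (which is which changes). Rear step, x = +14 to +90 mm, 30 mm high, carries the block at about x = +53 mm
- ring_large: large steel ring fixed on the caddy's deck, place of the spray can: inside diameter 66 mm, outside 73 mm, 8 mm high; origin at its centre at deck level (the can stands inside it on the deck, with its underside at this height)
- ring_small: small steel ring fixed on the caddy's deck, place of the dropper bottle: inside diameter 49 mm, outside 56 mm, 8 mm high; origin at its centre at deck level (the bottle stands inside it on the deck, with its underside at this height)
- magazine: fixed open-topped aluminium block magazine: well, inside 66 mm (its x) by 98 mm (its y), walls 6 mm, 70 mm tall, floor 6 mm above the worktop. Its long walls (+x, -x) have a middle notch 54 mm wide down to 38 mm height for fingers holding a block across its width; a block let go there falls to the floor. Low feet reach y = +-72 mm. Origin: centre of its foot. The block's long side goes along y
- mat: black rubber mat fixed on the worktop, 140 mm (x) by 210 mm (y), 4 mm thick; side area for the can and the bottle; origin at the centre of its underside
- brass_elbow: brass pipe elbow, 54 x 52 x 25 mm, lying loose on the worktop; to be left alone; origin at the centre of its underside
- ptfe_tape: small white roll of thread seal tape, 43 mm diameter, 14 mm high, lying loose on the worktop; to be left alone; origin at the centre of its underside

How it is judged:
By the outcome, as a careful person would: the job done as asked, in the order asked, and still so for the second after the job is handed in, with the robot touching nothing.
It also fails if it takes over 144 s, if anything falls off the work surface, if the arm or the gripper's body presses on something with over 40 N, if the wrist force passes 120 N, or if a joint passes its speed limit or range.

### The arm

A 7-joint arm with a two-finger parallel gripper is mounted at the origin on a cart in front of the work surface, level with it; the furniture and walls round the work are solid. World frame = base frame: x ahead of the robot, y to its left, z up, the work surface at z = 0. Lengths are in mm, angles in rad, forces in N, time in s.
With the tool pointing down it reaches from about 400 to 900 mm from the base axis. Payload 5.6 kg.
Tool frame: the origin (TCP) lies midway between the tips of the shut fingers; the grasp point (between the pads) lies 19 mm behind it; z points along the fingers, y is the line along which they close (so a half turn about z gives the same grasp; the last joint's range is limited). The gripper opens to 92 mm and grips with 3 to 60 N. Pads are 20 mm wide; open, the fingers measure 128 mm over their backs; the gripper's body (75 mm by 189 mm) begins 69 mm behind the grasp point.
Start: joints at [-1.338, 0.468, -0.012, 1.603, 0.006, 1.071, -0.056], TCP at [177.047, 625.43, 214.592] pointing down, gripper open.
Joint ranges: [-2.53, 2.53], [-0.31, 2.02], [-1.57, 1.55], [0.28, 2.44], [-1.29, 4.43], [0.15, 1.84], [-2.92, 2.92]. Speed limits (rad/s): [2.57, 2.57, 3.14, 3.14, 3.14, 3.14, 3.14].

### API

Orientations are given as a unit quaternion [w, x, y, z].
In Python, from bench import readout, imaging, sign_off gives the robot as it stands. The module is installed in compiled form; this text tells all that it offers.
- The arm moves only by the shell command python3 -m creep 'ROWS' [FORCE]. ROWS is JSON, a list of rows, each an object of numbers: "claw": the finger opening in cm, from 0 to 9.19; "tx", "ty", "tz": the shift along the tool's x, y, z in cm; "yaw": the turn about the tool's z in rad. In form: [{"claw": .., "tx": .., "ty": .., "tz": .., "yaw": ..}, ...]. A call has 1 to 20 rows; each row shifts and turns the commanded pose from where the row before left it, along the tool's axes as they then stand; what a row does not reach is not made up. A row lasts 1/12 s, in which the tool goes at most 41.7 mm and 7.16 degrees, less where a joint would pass 70% of its speed; a pose out of reach is approached as far as the arm can. A call is refused whole if a number of a shift passes 4.17 or a number of a turn 0.125, either way. A call with a gripper value outside its range is refused whole. The fingers move at their own pace and stop on an object; FORCE is the grip in N (left out, the last holds). Time passes only in rows, so rows that do not move let the fingers close. It gives the time, the measured TCP pose, the force, the opening and the grip force at its end, in the units of the state.
- readout.sense(): the state, without advancing time (a new reading comes with each control period).
- imaging.snapshot(name): name is "side" or "top" or "wrist"; returns (picture, depth): 480x640x3 uint8, red, green, blue; 480x640 float32, mm along the optical axis (not along the pixel's ray), 0 where there is no reading.
- imaging.get_calibration(name): a dict with "fx", "fy", "cx", "cy" (pixels), "R" (3x3) and "t" (3): a world point X has camera coordinates R X + t. Camera axes: x right, y down, z forward; pixel columns grow to the right and rows downward; lengths in mm; the calibration is good to about 2 mm. A picture is of the moment at which its call begins: read the wrist's pose just before it. get_calibration takes no time and is no camera call; for the wrist camera it gives the pose at the moment of the call.
- sign_off(): hands the job in; it is judged then, once.
The state is a dict: "time": time; "joint_pos": joint angles; "joint_velocities": joint speeds; "joint_torque": joint torques, N m; "tool_pos": TCP position; "tcp_rot": TCP orientation; "force": force on the tool from outside, world axes, zero at the start; "wrist_torque": the same for the moment, N m; "width": finger opening in mm; "gripper_force": force on a finger pad.
Only numpy, scipy, OpenCV 4.12 (cv2) and the standard library are available. Lean on these libraries where they do the work, as an engineer would, in place of code of your own. Each camera call takes 0.05 s, during which the arm holds its last target. There are 200 camera calls.

## Working session

There is one attempt and no reset: what is moved stays moved. The work goes in short steps, Python scripts to look and compute and a shell command to move; the robot and the scene stay as the last step left them, time stands still between calls to the robot, and variables do not carry over. Pictures are saved under pics/ and viewed, at most 14 in all, crops included, and the job is handed in when it is done.

```bash
mkdir -p pics; python3 - <<'E'
from bench import readout, imaging
import cv2,numpy as np
s=readout.sense();print(s)
for n in("top","side"):
    c=imaging.get_calibration(n);p,d=imaging.snapshot(n)
    cv2.imwrite(f"pics/{n}0.png",p[...,::-1]);np.savez(f"{n}0.npz",p=p,d=d,**c);print(n,c)
E
```

```text
{'time': 0.0, 'joint_pos': array([-1.33799464,  0.46836964, -0.01160619,  1.60359936,  0.00601974,
        1.07138935, -0.05632055]), 'joint_velocities': array([-4.01738465e-04, -8.52568134e-04,  1.12499776e-03, -8.44875376e-04,
       -1.03592486e-03, -4.81882767e-04,  5.00788796e-05]), 'joint_torque': array([-1.09093689e-03, -5.20561695e+01, -1.30659936e-02, -2.43748802e+01,
       -5.66559308e-02,  1.72939844e-02,  1.59204237e-04]), 'tool_pos': array([176.9225812 , 624.86707602, 213.65528786]), 'tcp_rot': array([-5.05222728e-05,  1.37499878e-01,  9.90501405e-01, -8.64280283e-04]), 'force': array([ 0.57510343, -0.02545372,  0.39176639]), 'wrist_torque': array([ 0.01663178, -0.00257538,  0.05919703]), 'gripper_force': 0.0, 'width': 91.99154084304112}
top {'fx': 519.7876335302634, 'fy': 519.7876335302634, 'cx': 311.7016474578202, 'cy': 236.83285747896446, 'R': array([[ 0.00758408, -0.99996389,  0.00383347],
       [-0.98305264, -0.00815791, -0.1831419 ],
       [ 0.18316656, -0.00237954, -0.98307901]]), 't': array([ -19.28008126,  546.75786262, 1303.66066895])}
side {'fx': 568.1693577421369, 'fy': 568.1693577421369, 'cx': 320.67730967871984, 'cy': 240.5494539372976, 'R': array([[-0.98669847, -0.16086539,  0.0234191 ],
       [-0.0893932 ,  0.4166048 , -0.90468188],
       [ 0.13577549, -0.89474173, -0.42544359]]), 't': array([ 529.55474191,   83.31900112, 1355.70288574])}
```

View pics/top0.png

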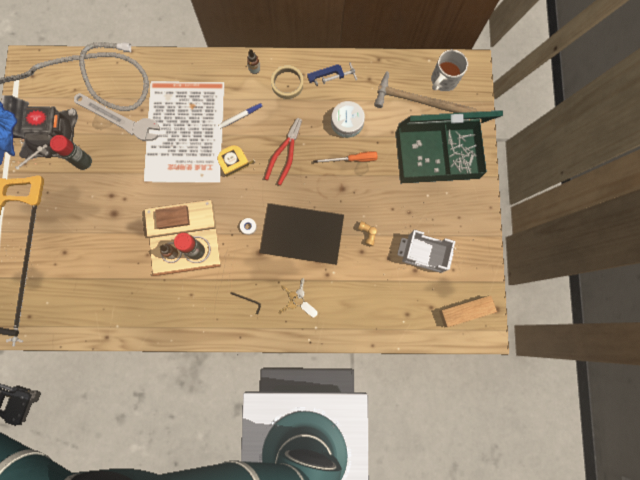

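View pics/side0.png

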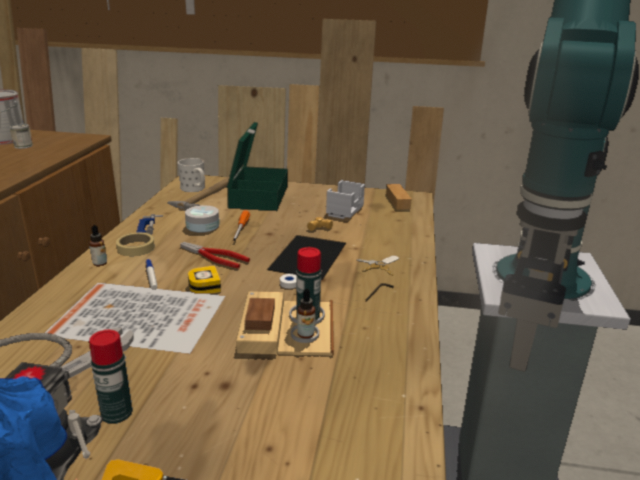

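```bash
cat > h.py <<'E'
import numpy as np,cv2
def load(f): 
    z=np.load(f);return z['p'],z['d'],{k:z[k] for k in('fx','fy','cx','cy','R','t')}
def cloud(d,c):
    v,u=np.mgrid[:480,:640]
    P=np.stack([(u-c['cx'])/c['fx']*d,(v-c['cy'])/c['fy']*d,d],-1)
    return (P-c['t'])@c['R']
def rect(X):
    (c,s,a)=cv2.minAreaRect(X[:,:2].astype(np.float32));return np.round(c,1),np.round(s,1),round(a,1),len(X)
def inb(W,x0,x1,y0,y1,z0,z1):
    return (W[...,0]>x0)&(W[...,0]<x1)&(W[...,1]>y0)&(W[...,1]<y1)&(W[...,2]>z0)&(W[...,2]<z1)
E
python3 - <<'E'
from h import *
for f in("top0.npz","side0.npz"):
    p,d,c=load(f);W=cloud(d,c);p=p.astype(int);ok=d>0
    print(f)
    if f[0]=='t':
        for u,v in((183,238),(172,217),(183,240),(168,252),(302,234),(430,250),(367,233),(247,226),(300,290)):print(u,v,W[v,u].round())
    # caddy area
    m=ok&inb(W,350,800,200,480,-5,300)
    for n,z0,z1 in(("step",24,36),("block",46,60),("cantop",120,170),("bulb",85,120),("deck",4,12)):
        mm=m&inb(W,450,700,200,450,z0,z1);X=W[mm]
        if len(X)>3: print(n,rect(X),X.mean(0).round(1),np.median(X[:,2]).round(1))
    mm=ok&(p.max(-1)<50)&inb(W,450,700,-150,150,-5,15);print("mat",rect(W[mm]),np.median(W[mm][:,2]))
    for z0,z1 in((60,80),(40,80),(20,80)):
        mm=ok&inb(W,450,700,-400,-200,z0,z1);print("mag",rect(W[mm]),W[mm].mean(0).round(1))
    for n,b in(("elbow",(480,650,-180,-80,8,40)),("tape",(520,660,90,180,8,30))):
        mm=ok&inb(W,*b);print(n,rect(W[mm]))
E
```

```text
top0.npz
183 238 [522. 294. 156.]
172 217 [596. 351.  53.]
183 240 [517. 294. 154.]
168 252 [500. 350.  74.]
302 234 [562.  11.   8.]
430 250 [ 522. -333.    4.]
367 233 [ 567. -164.    5.]
247 226 [583. 160.   7.]
300 290 [413.  15.  -3.]
step (array([562.9, 333.5]), array([153.7, 180.9]), 8.5, 1231) [595.4 327.8  30.4] 30.6
block (array([558.6, 335.3]), array([157.3,  93.3]), 21.0, 651) [592.  349.9  52.9] 52.9
cantop (array([515.2, 294.2]), array([44.7, 42.8]), 32.9, 337) [513.  292.  150.1] 153.1
bulb (array([507.1, 316.7]), array([46.5, 95.6]), 16.5, 145) [507.1 306.3 103.2] 104.8
deck (array([574.6, 325.3]), array([249.5, 248.8]), 89.9, 1940) [537.8 319.3   7.6] 7.4
mat (array([0., 0.]), array([0., 0.]), 0.0, 0) nan
mag (array([ 514. , -318.2]), array([110.8,  79.4]), 74.4, 289) [ 512.7 -320.5   69.7]
mag (array([ 514.2, -318.2]), array([110.9,  79.4]), 74.6, 454) [ 513.  -319.8   61.9]
mag (array([ 514.2, -318.2]), array([110.9,  79.4]), 74.6, 650) [ 515.1 -321.1   52.9]
elbow (array([ 564. , -129.6]), array([158.7,  98.8]), 0.1, 275)
tape (array([588. , 134.4]), array([ 87.4,
[... 263 characters left out ...]
0, 539) [514.  308.9 142.7] 145.6
bulb (array([509.5, 333.5]), array([47.6, 75.3]), 9.7, 501) [511.6 324.4 102.1] 102.1
deck (array([570. , 332.9]), array([227.7, 203.2]), 5.0, 1822) [518.7 360.9   8.2] 8.2
mat (array([564.9,  17.8]), array([207. , 135.2]), 81.9, 1260) 4.312455965613967
mag (array([ 515.9, -314.8]), array([125.9,  81.8]), 74.3, 230) [ 514.5 -311.7   66.3]
mag (array([ 515.9, -314.8]), array([125.9,  81.8]), 74.3, 581) [ 515.5 -310.1   56.4]
mag (array([ 515.8, -314.7]), array([125.8,  82. ]), 74.2, 850) [ 515.3 -306.    48.5]
elbow (array([ 567.2, -160.5]), array([73.6, 38.8]), 27.9, 188)
tape (array([587.3, 158.9]), array([34. , 45.6]), 11.6, 133)
  return _methods._mean(a, axis=axis, dtype=dtype,
  ret = ret.dtype.type(ret / rcount)
```

```bash
cat >> h.py <<'E'
def axes(s):
    from scipy.spatial.transform import Rotation as Q
    w,x,y,z=s['tcp_rot'];return Q.from_quat([x,y,z,w]).as_matrix()
def go(tgt,ang=None):
    """print total tool-axis shift (cm) from present pose to world tgt (mm); ang = wanted tool-y azimuth in deg (half turn equal)"""
    from bench import readout
    s=readout.sense();A=axes(s);d=A.T@(np.array(tgt)-s['tool_pos'])/10
    a=np.degrees(np.arctan2(A[1,1],A[0,1]));o=f"tcp {s['tool_pos'].round(1)} yaw {a:.1f} tilt {A[2,2]:.4f} t {s['time']:.1f} shift cm {d.round(2)}"
    if ang is not None:
        r=(a-ang+90)%180-90;o+=f" yawturn {np.radians(r):.3f}"
    print(o)
def snap(n,f):
    from bench import imaging
    c=imaging.get_calibration(n);p,d=imaging.snapshot(n)
    cv2.imwrite(f"pics/{f}.png",p[...,::-1]);np.savez(f"{f}.npz",p=p,d=d,**c);return p,d,c
E
python3 -m creep '[{"tx":-2.98,"ty":-1.43,"tz":-0.6},{"tx":-2.98,"ty":-1.43,"tz":-0.6},{"tx":-2.98,"ty":-1.43,"tz":-0.6},{"tx":-2.98,"ty":-1.43,"tz":-0.6},{"tx":-2.98,"ty":-1.43,"tz":-0.6},{"tx":-2.98,"ty":-1.43,"tz":-0.6},{"tx":-2.98,"ty":-1.43,"tz":-0.6},{"tx":-2.98,"ty":-1.43,"tz":-0.6},{"tx":-2.98,"ty":-1.43,"tz":-0.6},{"tx":-2.98,"ty":-1.43,"tz":-0.6},{"tx":-2.98,"ty":-1.43,"tz":-0.6},{"tx":-2.98,"ty":-1.43,"tz":-0.6},{"tx":-2.98,"ty":-1.43,"tz":-0.6}]'
python3 -m creep '[{"yaw":0.117},{"yaw":0.117},{"yaw":0.117},{"yaw":0.117},{"yaw":0.117},{"yaw":0.117},{"yaw":0.117},{"yaw":0.117},{"yaw":0.117},{"yaw":0.117},{},{}]'
python3 -c "
from h import *
go([515,300,300],7);snap('wrist','w1')"
```

```text
tcp [176.9 624.9 213.7] yaw 74.2 tilt -1.0000 t 0.1 shift cm [-41.38 -22.06  -8.59] yawturn 1.173invalid input
invalid input
```

View pics/w1.png

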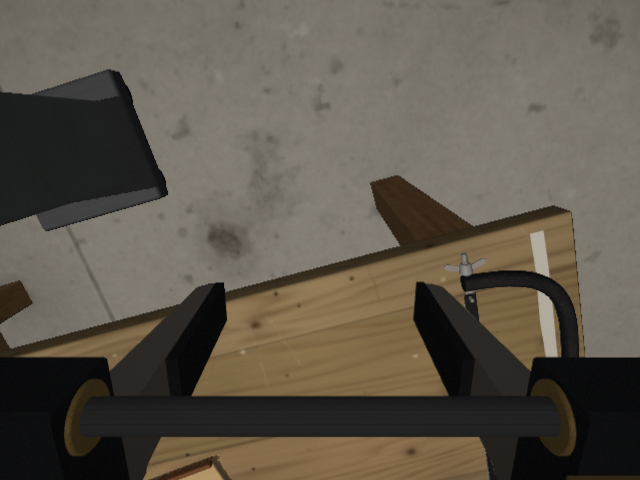

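The wrist view has the fingers at lower left/right (200,330)/(440,330); the arm hasn't moved yet. The call was refused, so each row probably needs all its keys.

```bash
python3 -m creep '[{"claw":9.1,"tx":-2.98,"ty":-1.43,"tz":-0.6,"yaw":0},{"claw":9.1,"tx":-2.98,"ty":-1.43,"tz":-0.6,"yaw":0},{"claw":9.1,"tx":-2.98,"ty":-1.43,"tz":-0.6,"yaw":0},{"claw":9.1,"tx":-2.98,"ty":-1.43,"tz":-0.6,"yaw":0},{"claw":9.1,"tx":-2.98,"ty":-1.43,"tz":-0.6,"yaw":0},{"claw":9.1,"tx":-2.98,"ty":-1.43,"tz":-0.6,"yaw":0},{"claw":9.1,"tx":-2.98,"ty":-1.43,"tz":-0.6,"yaw":0},{"claw":9.1,"tx":-2.98,"ty":-1.43,"tz":-0.6,"yaw":0},{"claw":9.1,"tx":-2.98,"ty":-1.43,"tz":-0.6,"yaw":0},{"claw":9.1,"tx":-2.98,"ty":-1.43,"tz":-0.6,"yaw":0},{"claw":9.1,"tx":-2.98,"ty":-1.43,"tz":-0.6,"yaw":0},{"claw":9.1,"tx":-2.98,"ty":-1.43,"tz":-0.6,"yaw":0},{"claw":9.1,"tx":-2.98,"ty":-1.43,"tz":-0.6,"yaw":0}]' 20
python3 -c "
from h import *
go([515,300,300],7)"
```

```text
time: 1.23
tool_pos: [500.0, 339.7, 292.8]
tcp_rot: [-0.0, 0.137, 0.991, -0.0]
force: [0.9, 1.2, -0.1]
width: 90.8
gripper_force: 0.0
tcp [500.  339.7 292.8] yaw 74.2 tilt -1.0000 t 1.2 shift cm [-2.52 -3.41 -0.72] yawturn 1.173
```

```bash
python3 -m creep '[{"claw":9.1,"tx":0,"ty":0,"tz":0,"yaw":0.118},{"claw":9.1,"tx":0,"ty":0,"tz":0,"yaw":0.118},{"claw":9.1,"tx":0,"ty":0,"tz":0,"yaw":0.118},{"claw":9.1,"tx":0,"ty":0,"tz":0,"yaw":0.118},{"claw":9.1,"tx":0,"ty":0,"tz":0,"yaw":0.118},{"claw":9.1,"tx":0,"ty":0,"tz":0,"yaw":0.118},{"claw":9.1,"tx":0,"ty":0,"tz":0,"yaw":0.118},{"claw":9.1,"tx":0,"ty":0,"tz":0,"yaw":0.118},{"claw":9.1,"tx":0,"ty":0,"tz":0,"yaw":0.118},{"claw":9.1,"tx":0,"ty":0,"tz":0,"yaw":0.118},{"claw":9.1,"tx":-3,"ty":0.6,"tz":-1,"yaw":0},{"claw":9.1,"tx":-3,"ty":0.6,"tz":-1,"yaw":0},{"claw":9.1,"tx":-3,"ty":0.6,"tz":-1,"yaw":0},{"claw":9.1,"tx":0,"ty":0,"tz":0,"yaw":0},{"claw":9.1,"tx":0,"ty":0,"tz":0,"yaw":0}]'
python3 -c "
from h import *
go([515,300,300],7);snap('wrist','w2')"
```

```text
time: 2.48
tool_pos: [528.3, 251.7, 323.3]
tcp_rot: [0.0, 0.667, 0.745, 0.001]
force: [-0.5, 0.5, -0.8]
width: 90.7
gripper_force: 0.0
tcp [528.3 251.7 323.3] yaw 6.3 tilt -1.0000 t 2.5 shift cm [ 4.95 -0.79  2.34] yawturn -0.011
```

View pics/w2.png

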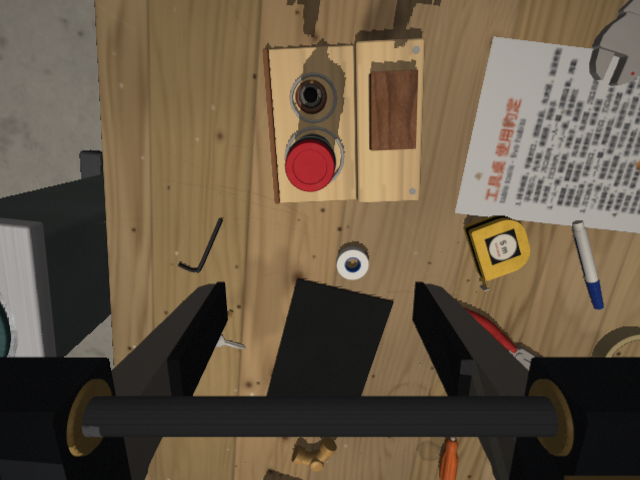

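The wrist picture shows the caddy around (345,120): bottle in the small ring at (313,97), can cap (310,165), block (393,109), tape (353,263), and mat corners (300,281), (392,299).

```bash
python3 - <<'E'
from h import *
p,d,c=load("w2.npz");W=cloud(d,c);p=p.astype(int);ok=d>0
v,u=np.mgrid[:480,:640]
hs=cv2.cvtColor(p.astype(np.uint8),cv2.COLOR_RGB2HSV).astype(int)
box=lambda a,b,e,f:(u>=a)&(u<=b)&(v>=e)&(v<=f)&ok
cap=box(270,350,125,200)&(W[...,2]>145);print("cap",rect(W[cap]),np.median(W[cap][:,2]),cv2.minEnclosingCircle(W[cap][:,:2].astype(np.float32)))
b=box(270,350,60,125)&(W[...,2]>95);print("bulb",rect(W[b]),W[b].mean(0),cv2.minEnclosingCircle(W[b][:,:2].astype(np.float32)))
b=box(270,350,60,125)&(W[...,2]>55)&(W[...,2]<75);print("shoulder",rect(W[b]),cv2.minEnclosingCircle(W[b][:,:2].astype(np.float32)))
b=box(360,425,60,160)&(W[...,2]>46)&(W[...,2]<60);print("block",rect(W[b]),np.median(W[b][:,2]))
s=box(345,435,25,210)&(W[...,2]>24)&(W[...,2]<60)&(W[...,0]>540);print("step",rect(W[s]),np.median(W[s&(W[...,2]<36)][:,2]))
m=box(255,400,275,400)&(p.max(-1)<50)&(abs(W[...,2])<20);print("mat",rect(W[m]),np.median(W[m][:,2]))
for q in((300,281),(392,299)):
    print(W[q[1]+2,q[0]])
t=box(330,375,240,285)&(W[...,2]>8);print("tape",rect(W[t]))
# rings: grey pixels
g=box(275,355,60,200)&(hs[...,1]<60)&(W[...,2]>10)&(W[...,2]<22)
for n,gg in(("small",g&(v<125)),("large",g&(v>=125))):
    X=W[gg];A=np.c_[2*X[:,:2],np.ones(len(X))]
    for _ in range(4):
        s=np.linalg.lstsq(np.c_[2*X[:,:2],np.ones(len(X))],(X[:,:2]**2).sum(1),rcond=None)[0];r=np.sqrt(s[2]+s[0]**2+s[1]**2)
        e=abs(np.hypot(*(X[:,:2]-s[:2]).T)-r);X=X[e<6]
    print(n,s[:2],r,len(X))
E
```

```text
cap (array([514.3, 296.3]), array([43.3, 44. ]), 4.7, 2015) 154.10302057018578 ((514.2308349609375, 296.2357482910156), 22.21519660949707)
bulb (array([506.5, 358.5]), array([12.5, 12.5]), 5.6, 162) [506.89720796 358.53886082 106.21648997] ((506.7650146484375, 358.8188171386719), 6.598763465881348)
shoulder (array([506.7, 358.9]), array([32.6, 32.4]), 44.2, 393) ((506.64208984375, 358.93310546875), 16.797142028808594)
block (array([597.9, 354.9]), array([50.4, 81.9]), 8.9, 3663) 52.40672498196936
step (array([599.5, 340.3]), array([ 76.5, 180.1]), 9.0, 10636) 30.3368905781794
mat (array([565.8,  20.2]), array([198.1, 138.8]), 82.0, 10401) 4.429529394982329
[515.82523407 121.04382452   5.96454284]
[646.91086938 106.68722854   2.53071192]
tape (array([582. , 159.5]), array([42.6, 42.5]), 80.9, 689)
small [508.35961669 360.20222802] 25.871496932555257 418
large [516.76366148 292.91968002] 34.46184271828522 310
```

```bash
python3 -m creep '[{"claw":9.1,"tx":0,"ty":0,"tz":0,"yaw":-0.047},{"claw":9.1,"tx":2.31,"ty":-0.35,"tz":0,"yaw":0},{"claw":9.1,"tx":2.31,"ty":-0.35,"tz":0,"yaw":0},{"claw":9.1,"tx":0,"ty":0,"tz":0,"yaw":0},{"claw":9.1,"tx":0,"ty":0,"tz":2.5,"yaw":0},{"claw":9.1,"tx":0,"ty":0,"tz":2.5,"yaw":0},{"claw":9.1,"tx":0,"ty":0,"tz":2.5,"yaw":0},{"claw":9.1,"tx":0,"ty":0,"tz":2.5,"yaw":0},{"claw":9.1,"tx":0,"ty":0,"tz":2.5,"yaw":0},{"claw":9.1,"tx":0,"ty":0,"tz":2.5,"yaw":0},{"claw":9.1,"tx":0,"ty":0,"tz":2.5,"yaw":0},{"claw":9.1,"tx":0,"ty":0,"tz":2.5,"yaw":0},{"claw":9.1,"tx":0,"ty":0,"tz":2.1,"yaw":0},{"claw":9.1,"tx":0,"ty":0,"tz":2.1,"yaw":0},{"claw":9.1,"tx":0,"ty":0,"tz":0,"yaw":0}]'
python3 -c "
from h import *
go([514.3,296.3,81],9)"
```

```text
time: 3.78
tool_pos: [509.3, 297.6, 75.9]
tcp_rot: [-0.001, 0.647, 0.763, -0.004]
force: [-0.6, 0.8, -0.5]
width: 91.4
gripper_force: 0.0
tcp [509.3 297.6  75.9] yaw 9.4 tilt -1.0000 t 3.8 shift cm [-0.21  0.47 -0.51] yawturn 0.007
```

```bash
python3 -m creep '[{"claw":9.1,"tx":-0.2,"ty":0.5,"tz":-0.5,"yaw":0},{"claw":9.1,"tx":0,"ty":0,"tz":0,"yaw":0},{"claw":4.4,"tx":0,"ty":0,"tz":0,"yaw":0},{"claw":4.4,"tx":0,"ty":0,"tz":0,"yaw":0},{"claw":4.4,"tx":0,"ty":0,"tz":0,"yaw":0},{"claw":4.4,"tx":0,"ty":0,"tz":0,"yaw":0},{"claw":4.4,"tx":0,"ty":0,"tz":0,"yaw":0},{"claw":4.4,"tx":0,"ty":0,"tz":0,"yaw":0},{"claw":4.4,"tx":0,"ty":0,"tz":0,"yaw":0},{"claw":4.4,"tx":0,"ty":0,"tz":0,"yaw":0}]' 15
python3 -c "
from h import *
go([514.3,296.3,81],9)"
```

```text
time: 4.62
tool_pos: [518.1, 297.0, 85.7]
tcp_rot: [-0.0, 0.648, 0.762, -0.0]
force: [-0.4, 0.1, 0.9]
width: 47.5
gripper_force: 15.0
tcp [518.1 297.   85.7] yaw 9.3 tilt -1.0000 t 4.6 shift cm [-0.01 -0.39  0.47] yawturn 0.005
```

```bash
python3 -m creep '[{"claw":4.4,"tx":0,"ty":0,"tz":0,"yaw":0},{"claw":4.4,"tx":0,"ty":0,"tz":-0.5,"yaw":0},{"claw":4.4,"tx":0,"ty":0,"tz":-1,"yaw":0},{"claw":4.4,"tx":0,"ty":0,"tz":-1,"yaw":0},{"claw":4.4,"tx":0,"ty":0,"tz":-1.5,"yaw":0},{"claw":4.4,"tx":0,"ty":0,"tz":-1.5,"yaw":0},{"claw":4.4,"tx":0,"ty":0,"tz":-1,"yaw":0},{"claw":4.4,"tx":0,"ty":0,"tz":0,"yaw":0},{"claw":4.4,"tx":0,"ty":0,"tz":0,"yaw":0},{"claw":4.4,"tx":0,"ty":0,"tz":0,"yaw":0}]' 25
python3 -c "
from h import *
go([550,-25,160],9)"
```

```text
time: 5.45
tool_pos: [517.9, 296.8, 150.2]
tcp_rot: [-0.0, 0.648, 0.762, -0.0]
force: [0.5, 0.5, -1.4]
width: 47.7
gripper_force: 25.0
tcp [517.9 296.8 150.2] yaw 9.3 tilt -1.0000 t 5.5 shift cm [-32.28  -2.02  -0.97] yawturn 0.005
```

```bash
python3 -m creep '[{"claw":4.4,"tx":-1.14,"ty":-0.14,"tz":0,"yaw":0},{"claw":4.4,"tx":-2.5,"ty":-0.14,"tz":0,"yaw":0},{"claw":4.4,"tx":-2.5,"ty":-0.14,"tz":0,"yaw":0},{"claw":4.4,"tx":-2.5,"ty":-0.14,"tz":0,"yaw":0},{"claw":4.4,"tx":-2.5,"ty":-0.14,"tz":0,"yaw":0},{"claw":4.4,"tx":-2.5,"ty":-0.14,"tz":0,"yaw":0},{"claw":4.4,"tx":-2.5,"ty":-0.14,"tz":0,"yaw":0},{"claw":4.4,"tx":-2.5,"ty":-0.14,"tz":0,"yaw":0},{"claw":4.4,"tx":-2.5,"ty":-0.14,"tz":0,"yaw":0},{"claw":4.4,"tx":-2.5,"ty":-0.14,"tz":0,"yaw":0},{"claw":4.4,"tx":-2.5,"ty":-0.14,"tz":0,"yaw":0},{"claw":4.4,"tx":-2.5,"ty":-0.14,"tz":0,"yaw":0},{"claw":4.4,"tx":-2.5,"ty":-0.14,"tz":0,"yaw":0},{"claw":4.4,"tx":-1.14,"ty":-0.14,"tz":0,"yaw":0},{"claw":4.4,"tx":0,"ty":0,"tz":0,"yaw":0},{"claw":4.4,"tx":0,"ty":0,"tz":2,"yaw":0},{"claw":4.4,"tx":0,"ty":0,"tz":2,"yaw":0},{"claw":4.4,"tx":0,"ty":0,"tz":0,"yaw":0},{"claw":4.4,"tx":0,"ty":0,"tz":0,"yaw":0},{"claw":4.4,"tx":0,"ty":0,"tz":0,"yaw":0}]'
python3 -c "
from h import *
go([550,-25,82],9)
p,d,c=snap('side','s2');W=cloud(d,c)
p=p.astype(int);r=(p[...,0]>110)&(p[...,1]<60)&inb(W,480,620,-90,60,20,300);print(rect(W[r]),W[r][:,2].min(),W[r][:,2].max())
m=(d>0)&inb(W,500,600,-60,10,12,300);print(W[m][:,2].min(),W[m].mean(0))
cv2.imwrite('pics/s2c.png',cv2.resize(p.astype(np.uint8)[150:390,200:460,::-1],None,fx=2,fy=2))"
```

```text
time: 7.12
tool_pos: [551.3, -23.8, 111.1]
tcp_rot: [0.0, 0.647, 0.762, 0.0]
force: [0.3, 0.0, -1.3]
width: 47.6
gripper_force: 25.0
tcp [551.3 -23.8 111.1] yaw 9.3 tilt -1.0000 t 7.1 shift cm [-0.1  -0.15  2.91] yawturn 0.006
(array([551.4, -19.3]), array([49.5, 39.1]), 80.2, 219) 148.9807378843061 182.07902681833542
32.51367170421921 [546.95169588  -6.74022111 177.67110006]
```

View pics/s2c.png

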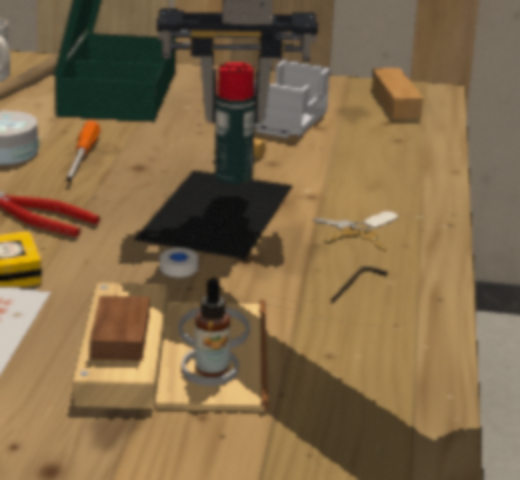

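The crop shows the can (235,120) held upright above the mat, with its base about 33 mm up by depth. Lower it and release.

```bash
python3 -m creep '[{"claw":4.4,"tx":0,"ty":0,"tz":1.2,"yaw":0},{"claw":4.4,"tx":0,"ty":0,"tz":1.0,"yaw":0},{"claw":4.4,"tx":0,"ty":0,"tz":0.4,"yaw":0},{"claw":4.4,"tx":0,"ty":0,"tz":0.2,"yaw":0},{"claw":4.4,"tx":0,"ty":0,"tz":0.1,"yaw":0},{"claw":4.4,"tx":0,"ty":0,"tz":0,"yaw":0},{"claw":4.4,"tx":0,"ty":0,"tz":0,"yaw":0},{"claw":4.4,"tx":0,"ty":0,"tz":0,"yaw":0}]'
```

```text
time: 7.83
tool_pos: [550.6, -24.8, 81.6]
tcp_rot: [-0.0, 0.648, 0.762, -0.0]
force: [-2.8, 0.0, 2.8]
width: 47.8
gripper_force: 25.0
```

```bash
python3 -m creep '[{"claw":5.5,"tx":0,"ty":0,"tz":0,"yaw":0},{"claw":7,"tx":0,"ty":0,"tz":0,"yaw":0},{"claw":9.1,"tx":0,"ty":0,"tz":0,"yaw":0},{"claw":9.1,"tx":0,"ty":0,"tz":0,"yaw":0},{"claw":9.1,"tx":0,"ty":0,"tz":0,"yaw":0},{"claw":9.1,"tx":0,"ty":0,"tz":-1,"yaw":0},{"claw":9.1,"tx":0,"ty":0,"tz":-2.5,"yaw":0},{"claw":9.1,"tx":0,"ty":0,"tz":-3,"yaw":0},{"claw":9.1,"tx":0,"ty":0,"tz":-3,"yaw":0},{"claw":9.1,"tx":0,"ty":0,"tz":-3,"yaw":0},{"claw":9.1,"tx":0,"ty":0,"tz":-3,"yaw":0},{"claw":9.1,"tx":0,"ty":0,"tz":0,"yaw":0},{"claw":9.1,"tx":0,"ty":0,"tz":0,"yaw":0}]'
python3 -c "
from h import *
go([506.7,358.9,230],9)"
```

```text
time: 8.92
tool_pos: [552.1, -24.8, 239.1]
tcp_rot: [0.002, 0.648, 0.762, 0.002]
force: [-0.3, -0.0, -0.8]
width: 91.1
gripper_force: 0.0
tcp [552.1 -24.8 239.1] yaw 9.3 tilt -1.0000 t 8.9 shift cm [38.6   1.7   0.92] yawturn 0.005
```

```bash
python3 -m creep '[{"claw":6.5,"tx":1.3,"ty":0.12,"tz":0,"yaw":0},{"claw":6.5,"tx":3,"ty":0.12,"tz":0,"yaw":0},{"claw":6.5,"tx":3,"ty":0.12,"tz":0,"yaw":0},{"claw":6.5,"tx":3,"ty":0.12,"tz":0,"yaw":0},{"claw":6.5,"tx":3,"ty":0.12,"tz":0,"yaw":0},{"claw":6.5,"tx":3,"ty":0.12,"tz":0,"yaw":0},{"claw":6.5,"tx":3,"ty":0.12,"tz":0,"yaw":0},{"claw":6.5,"tx":3,"ty":0.12,"tz":0,"yaw":0},{"claw":6.5,"tx":3,"ty":0.12,"tz":0,"yaw":0},{"claw":6.5,"tx":3,"ty":0.12,"tz":0,"yaw":0},{"claw":6.5,"tx":3,"ty":0.12,"tz":0,"yaw":0},{"claw":6.5,"tx":3,"ty":0.12,"tz":0,"yaw":0},{"claw":6.5,"tx":3,"ty":0.12,"tz":0,"yaw":0},{"claw":6.5,"tx":1.3,"ty":0.12,"tz":0,"yaw":0},{"claw":6.5,"tx":0,"ty":0,"tz":3,"yaw":0},{"claw":6.5,"tx":0,"ty":0,"tz":3,"yaw":0},{"claw":6.5,"tx":0,"ty":0,"tz":3,"yaw":0},{"claw":6.5,"tx":0,"ty":0,"tz":0,"yaw":0},{"claw":6.5,"tx":0,"ty":0,"tz":0,"yaw":0},{"claw":6.5,"tx":0,"ty":0,"tz":0,"yaw":0}]'
python3 -c "
from h import *
go([506.7,358.9,38],9)"
```

```text
time: 10.58
tool_pos: [506.3, 358.6, 147.8]
tcp_rot: [0.0, 0.648, 0.762, 0.001]
force: [0.2, 0.6, 1.8]
width: 65.2
gripper_force: 0.0
tcp [506.3 358.6 147.8] yaw 9.2 tilt -1.0000 t 10.6 shift cm [ 0.02  0.03 10.98] yawturn 0.004
```

```bash
python3 -m creep '[{"claw":6.5,"tx":0,"ty":0,"tz":2,"yaw":0},{"claw":6.5,"tx":0,"ty":0,"tz":2.5,"yaw":0},{"claw":6.5,"tx":0,"ty":0,"tz":2.5,"yaw":0},{"claw":6.5,"tx":0,"ty":0,"tz":2,"yaw":0},{"claw":6.5,"tx":0,"ty":0,"tz":1.2,"yaw":0},{"claw":6.5,"tx":0,"ty":0,"tz":0.7,"yaw":0},{"claw":6.5,"tx":0,"ty":0,"tz":0,"yaw":0},{"claw":6.5,"tx":0,"ty":0,"tz":0,"yaw":0},{"claw":3,"tx":0,"ty":0,"tz":0,"yaw":0},{"claw":3,"tx":0,"ty":0,"tz":0,"yaw":0},{"claw":3,"tx":0,"ty":0,"tz":0,"yaw":0},{"claw":3,"tx":0,"ty":0,"tz":0,"yaw":0},{"claw":3,"tx":0,"ty":0,"tz":0,"yaw":0},{"claw":3,"tx":0,"ty":0,"tz":0,"yaw":0},{"claw":3,"tx":0,"ty":0,"tz":0,"yaw":0}]' 15
python3 -c "
from h import *
go([506.7,358.9,38],9)"
```

```text
time: 11.83
tool_pos: [505.6, 359.1, 38.0]
tcp_rot: [0.0, 0.648, 0.762, 0.0]
force: [-0.3, -0.7, 1.8]
width: 32.5
gripper_force: 15.0
tcp [505.6 359.1  38. ] yaw 9.3 tilt -1.0000 t 11.8 shift cm [-0.04  0.1  -0.  ] yawturn 0.005
```

```bash
python3 -m creep '[{"claw":3,"tx":0,"ty":0,"tz":-0.5,"yaw":0},{"claw":3,"tx":0,"ty":0,"tz":-1,"yaw":0},{"claw":3,"tx":0,"ty":0,"tz":-1.5,"yaw":0},{"claw":3,"tx":0,"ty":0,"tz":-1.5,"yaw":0},{"claw":3,"tx":0,"ty":0,"tz":-0.5,"yaw":0},{"claw":3,"tx":-1.5,"ty":0.17,"tz":0,"yaw":0},{"claw":3,"tx":-2.5,"ty":0.17,"tz":0,"yaw":0},{"claw":3,"tx":-2.5,"ty":0.17,"tz":0,"yaw":0},{"claw":3,"tx":-2.5,"ty":0.17,"tz":0,"yaw":0},{"claw":3,"tx":-2.5,"ty":0.17,"tz":0,"yaw":0},{"claw":3,"tx":-2.5,"ty":0.17,"tz":0,"yaw":0},{"claw":3,"tx":-2.5,"ty":0.17,"tz":0,"yaw":0},{"claw":3,"tx":-2.5,"ty":0.17,"tz":0,"yaw":0},{"claw":3,"tx":-2.5,"ty":0.17,"tz":0,"yaw":0},{"claw":3,"tx":-2.5,"ty":0.17,"tz":0,"yaw":0},{"claw":3,"tx":-2.5,"ty":0.17,"tz":0,"yaw":0},{"claw":3,"tx":-2.5,"ty":0.17,"tz":0,"yaw":0},{"claw":3,"tx":-1.2,"ty":0.1,"tz":0,"yaw":0},{"claw":3,"tx":0,"ty":0,"tz":0,"yaw":0},{"claw":3,"tx":0,"ty":0,"tz":0,"yaw":0}]'
python3 -c "
from h import *
go([575,65,34.5],9)"
```

```text
time: 13.5
tool_pos: [574.7, 64.0, 87.2]
tcp_rot: [-0.0, 0.648, 0.762, -0.0]
force: [-0.1, 0.9, -0.7]
width: 32.3
gripper_force: 15.0
tcp [574.7  64.   87.2] yaw 9.2 tilt -1.0000 t 13.5 shift cm [0.09 0.05 5.27] yawturn 0.003
```

```bash
python3 -m creep '[{"claw":3,"tx":0,"ty":0,"tz":1.5,"yaw":0},{"claw":3,"tx":0,"ty":0,"tz":1.7,"yaw":0},{"claw":3,"tx":0,"ty":0,"tz":1,"yaw":0},{"claw":3,"tx":0,"ty":0,"tz":0.6,"yaw":0},{"claw":3,"tx":0,"ty":0,"tz":0.3,"yaw":0},{"claw":3,"tx":0,"ty":0,"tz":0.2,"yaw":0},{"claw":3,"tx":0,"ty":0,"tz":0,"yaw":0},{"claw":3,"tx":0,"ty":0,"tz":0,"yaw":0},{"claw":3,"tx":0,"ty":0,"tz":0,"yaw":0}]'
```

```text
time: 14.25
tool_pos: [575.6, 64.4, 35.2]
tcp_rot: [0.0, 0.648, 0.762, 0.0]
force: [-0.5, 0.3, -1.7]
width: 31.8
gripper_force: 15.0
```

```bash
python3 -m creep '[{"claw":3,"tx":0,"ty":0,"tz":0.1,"yaw":0},{"claw":3,"tx":0,"ty":0,"tz":0,"yaw":0},{"claw":3,"tx":0,"ty":0,"tz":0,"yaw":0}]'
python3 -m creep '[{"claw":4.2,"tx":0,"ty":0,"tz":0,"yaw":0},{"claw":5.5,"tx":0,"ty":0,"tz":0,"yaw":0},{"claw":7,"tx":0,"ty":0,"tz":0,"yaw":0},{"claw":7,"tx":0,"ty":0,"tz":0,"yaw":0},{"claw":7,"tx":0,"ty":0,"tz":-1.5,"yaw":0},{"claw":7,"tx":0,"ty":0,"tz":-2.5,"yaw":0},{"claw":7,"tx":0,"ty":0,"tz":-3,"yaw":0},{"claw":7,"tx":0,"ty":0,"tz":-3,"yaw":0},{"claw":7,"tx":0,"ty":0,"tz":-3,"yaw":0},{"claw":7,"tx":0,"ty":0,"tz":-3,"yaw":0},{"claw":7,"tx":0,"ty":0,"tz":-3,"yaw":0},{"claw":7,"tx":0,"ty":0,"tz":0,"yaw":0},{"claw":7,"tx":0,"ty":0,"tz":0,"yaw":0}]'
python3 -c "
from h import *
go([597.9,354.9,120],9)"
```

```text
time: 14.5
tool_pos: [575.6, 64.4, 34.0]
tcp_rot: [0.0, 0.648, 0.762, 0.0]
force: [-0.2, 0.1, 0.5]
width: 32.1
gripper_force: 15.0
time: 15.58
tool_pos: [576.1, 64.5, 225.5]
tcp_rot: [0.001, 0.648, 0.762, 0.002]
force: [-1.1, 0.2, -0.4]
width: 70.3
gripper_force: 0.0
tcp [576.1  64.5 225.5] yaw 9.3 tilt -1.0000 t 15.6 shift cm [28.31  6.79 10.59] yawturn 0.005
```

```bash
python3 -m creep '[{"claw":7,"tx":1.4,"ty":0.34,"tz":0,"yaw":0},{"claw":7,"tx":2.83,"ty":0.68,"tz":0,"yaw":0},{"claw":7,"tx":2.83,"ty":0.68,"tz":0,"yaw":0},{"claw":7,"tx":2.83,"ty":0.68,"tz":0,"yaw":0},{"claw":7,"tx":2.83,"ty":0.68,"tz":0,"yaw":0},{"claw":7,"tx":2.83,"ty":0.68,"tz":0,"yaw":0},{"claw":7,"tx":2.83,"ty":0.68,"tz":0,"yaw":0},{"claw":7,"tx":2.83,"ty":0.68,"tz":0,"yaw":0},{"claw":7,"tx":2.83,"ty":0.68,"tz":0,"yaw":0},{"claw":7,"tx":2.83,"ty":0.68,"tz":0,"yaw":0},{"claw":7,"tx":1.4,"ty":0.34,"tz":0,"yaw":0},{"claw":7,"tx":0,"ty":0,"tz":2.5,"yaw":0},{"claw":7,"tx":0,"ty":0,"tz":3,"yaw":0},{"claw":7,"tx":0,"ty":0,"tz":3,"yaw":0},{"claw":7,"tx":0,"ty":0,"tz":2,"yaw":0},{"claw":7,"tx":0,"ty":0,"tz":0,"yaw":0},{"claw":7,"tx":0,"ty":0,"tz":0,"yaw":0},{"claw":7,"tx":0,"ty":0,"tz":0,"yaw":0}]'
python3 -c "
from h import *
go([597.9,354.9,36.5],9)
p,d,c=snap('side','s3');W=cloud(d,c);p=p.astype(int)
for b in((500,610,-70,20,10,300),(540,620,30,100,10,300)):
    m=(d>0)&inb(W,*b);print(rect(W[m]),W[m][:,2].max())"
```

```text
time: 17.08
tool_pos: [597.5, 354.1, 119.6]
tcp_rot: [0.0, 0.648, 0.762, 0.001]
force: [0.2, -0.5, 1.0]
width: 70.1
gripper_force: 0.0
tcp [597.5 354.1 119.6] yaw 9.2 tilt -1.0000 t 17.1 shift cm [0.07 0.05 8.31] yawturn 0.004
(array([550.8, -17.3]), array([47. , 48.4]), 48.9, 1016) 153.02685595799085
(array([576.9,  76.1]), array([32.4, 25.2]), 1.2, 362) 102.93607265219045
```

```bash
python3 -m creep '[{"claw":7,"tx":0,"ty":0,"tz":2,"yaw":0},{"claw":7,"tx":0,"ty":0,"tz":2.5,"yaw":0},{"claw":7,"tx":0,"ty":0,"tz":2,"yaw":0},{"claw":7,"tx":0,"ty":0,"tz":1.2,"yaw":0},{"claw":7,"tx":0,"ty":0,"tz":0.6,"yaw":0},{"claw":7,"tx":0,"ty":0,"tz":0,"yaw":0},{"claw":7,"tx":0,"ty":0,"tz":0,"yaw":0},{"claw":4.7,"tx":0,"ty":0,"tz":0,"yaw":0},{"claw":4.7,"tx":0,"ty":0,"tz":0,"yaw":0},{"claw":4.7,"tx":0,"ty":0,"tz":0,"yaw":0},{"claw":4.7,"tx":0,"ty":0,"tz":0,"yaw":0},{"claw":4.7,"tx":0,"ty":0,"tz":0,"yaw":0},{"claw":4.7,"tx":0,"ty":0,"tz":0,"yaw":0}]' 25
python3 -c "
from h import *
go([597.9,354.9,36.5],9)"
```

```text
time: 18.22
tool_pos: [597.3, 354.7, 36.7]
tcp_rot: [0.0, 0.648, 0.762, 0.001]
force: [-1.4, -1.1, 5.3]
width: 49.7
gripper_force: 25.0
tcp [597.3 354.7  36.7] yaw 9.3 tilt -1.0000 t 18.2 shift cm [0.01 0.06 0.02] yawturn 0.005
```

```bash
python3 -m creep '[{"claw":4.7,"tx":0,"ty":0,"tz":-0.5,"yaw":0},{"claw":4.7,"tx":0,"ty":0,"tz":-1.5,"yaw":0},{"claw":4.7,"tx":0,"ty":0,"tz":-2.5,"yaw":0},{"claw":4.7,"tx":0,"ty":0,"tz":-3,"yaw":0},{"claw":4.7,"tx":0,"ty":0,"tz":-3,"yaw":0},{"claw":4.7,"tx":0,"ty":0,"tz":-3,"yaw":0},{"claw":4.7,"tx":0,"ty":0,"tz":-3,"yaw":0},{"claw":4.7,"tx":0,"ty":0,"tz":-3,"yaw":0},{"claw":4.7,"tx":0,"ty":0,"tz":-1.5,"yaw":0},{"claw":4.7,"tx":-1.2,"ty":-0.35,"tz":0,"yaw":0},{"claw":4.7,"tx":-2,"ty":-0.6,"tz":0,"yaw":0}]'
python3 -m creep '[{"claw":4.7,"tx":-3,"ty":-0.9,"tz":0,"yaw":0},{"claw":4.7,"tx":-3,"ty":-0.9,"tz":0,"yaw":0},{"claw":4.7,"tx":-3,"ty":-0.9,"tz":0,"yaw":0},{"claw":4.7,"tx":-3,"ty":-0.9,"tz":0,"yaw":0},{"claw":4.7,"tx":-3,"ty":-0.9,"tz":0,"yaw":0},{"claw":4.7,"tx":-3,"ty":-0.9,"tz":0,"yaw":0},{"claw":4.7,"tx":-3,"ty":-0.9,"tz":0,"yaw":0},{"claw":4.7,"tx":-3,"ty":-0.9,"tz":0,"yaw":0},{"claw":4.7,"tx":-3,"ty":-0.9,"tz":0,"yaw":0},{"claw":4.7,"tx":-3,"ty":-0.9,"tz":0,"yaw":0},{"claw":4.7,"tx":-3,"ty":-0.9,"tz":0,"yaw":0},{"claw":4.7,"tx":-3,"ty":-0.9,"tz":0,"yaw":0},{"claw":4.7,"tx":-3,"ty":-0.9,"tz":0,"yaw":0},{"claw":4.7,"tx":-3,"ty":-0.9,"tz":0,"yaw":0},{"claw":4.7,"tx":-3,"ty":-0.9,"tz":0,"yaw":0},{"claw":4.7,"tx":-3,"ty":-0.9,"tz":0,"yaw":0},{"claw":4.7,"tx":-3,"ty":-0.9,"tz":0,"yaw":0},{"claw":4.7,"tx":-3,"ty":-0.9,"tz":0,"yaw":0},{"claw":4.7,"tx":-3,"ty":-0.9,"tz":0,"yaw":0},{"claw":4.7,"tx":-3,"ty":-0.9,"tz":0,"yaw":0}]'
python3 -m creep '[{"claw":4.7,"tx":-1.5,"ty":-0.5,"tz":0,"yaw":0},{"claw":4.7,"tx":0,"ty":0,"tz":0,"yaw":0.105},{"claw":4.7,"tx":0,"ty":0,"tz":0,"yaw":0.11},{"claw":4.7,"tx":0,"ty":0,"tz":0,"yaw":0.11},{"claw":4.7,"tx":0,"ty":0,"tz":0,"yaw":0.11},{"claw":4.7,"tx":0,"ty":0,"tz":0,"yaw":0},{"claw":4.7,"tx":0,"ty":0,"tz":0,"yaw":0},{"claw":4.7,"tx":0,"ty":0,"tz":0,"yaw":0}]'
python3 -c "
from h import *
go([514.5,-317.5,120],-15.6)
p,d,c=snap('wrist','w4')"
```

```text
time: 19.13
tool_pos: [591.7, 322.8, 246.4]
tcp_rot: [-0.0, 0.646, 0.763, 0.001]
force: [-0.1, -0.5, -1.3]
width: 49.7
gripper_force: 25.0
time: 20.8
tool_pos: [509.2, -301.5, 244.5]
tcp_rot: [-0.001, 0.648, 0.762, -0.0]
force: [1.3, 0.2, -0.4]
width: 49.6
gripper_force: 25.0
time: 21.47
tool_pos: [508.2, -315.5, 245.1]
tcp_rot: [-0.001, 0.796, 0.605, -0.0]
force: [-0.1, 0.2, -1.1]
width: 49.8
gripper_force: 25.0
tcp [ 508.2 -315.5  245.1] yaw -15.5 tilt -1.0000 t 21.5 shift cm [-0.03  0.67 12.51] yawturn 0.002
```

View pics/w4.png

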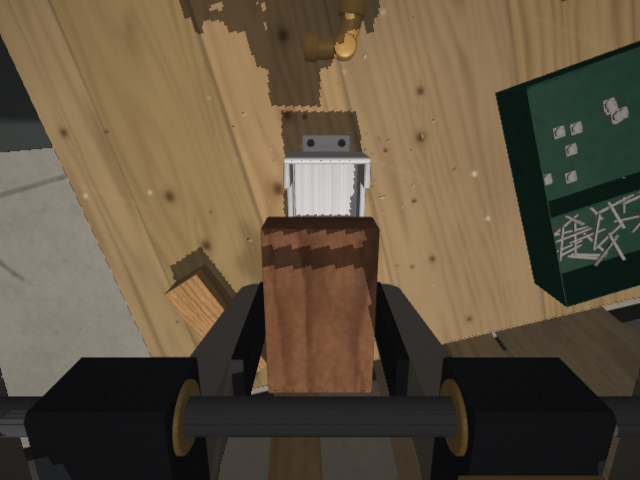

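The block is held squarely; beyond it the magazine's far end wall runs along row 157 from column 285 to 370.

```bash
python3 - <<'E'
from h import *
p,d,c=load("w4.npz");W=cloud(d,c)
v,u=np.mgrid[:480,:640];m=(d>0)&(u>275)&(u<380)&(v>145)&(v<215)&(W[...,2]>64)&(W[...,2]<76)
X=W[m];print(rect(X),np.median(X[:,2]))
for a in(-14.5,-15.6,-16.5):
    r=np.radians(a);ex=np.array([np.cos(r),np.sin(r)]);ey=np.array([-np.sin(r),np.cos(r)])
    e=X[:,:2]@ex;f=X[:,:2]@ey;E=[np.percentile(e,1),np.percentile(e,99)];top=np.percentile(f,99)
    print(a,np.diff(E),"centre",np.mean(E)*ex+(top-55)*ey)
# straight-line fit of end-wall outer edge
B=p[140:175,270:390].astype(int)
Y=X[(X[:,:2]@ey)>np.percentile(X[:,:2]@ey,99)-7]
k=np.polyfit(Y[:,0],Y[:,1],1);print("edge angle",np.degrees(np.arctan(k[0])))
E
```

```text
(array([ 524.4, -278.1]), array([27.3, 78.1]), 74.6, 1019) 69.99401652320618
-14.5 [77.3011752] centre [ 514.18870648 -317.88811267]
-15.6 [77.20463845] centre [ 513.20365278 -317.99509335]
-16.5 [77.30784811] centre [ 512.62299786 -317.45894732]
edge angle -15.561406850980152
```

```bash
python3 -m creep '[{"claw":4.7,"tx":-0.1,"ty":0.55,"tz":0,"yaw":0},{"claw":4.7,"tx":0,"ty":0,"tz":2.5,"yaw":0},{"claw":4.7,"tx":0,"ty":0,"tz":3,"yaw":0},{"claw":4.7,"tx":0,"ty":0,"tz":3,"yaw":0},{"claw":4.7,"tx":0,"ty":0,"tz":3,"yaw":0},{"claw":4.7,"tx":0,"ty":0,"tz":1.5,"yaw":0},{"claw":4.7,"tx":0,"ty":0,"tz":0,"yaw":0},{"claw":4.7,"tx":0,"ty":0,"tz":0,"yaw":0},{"claw":4.7,"tx":0,"ty":0,"tz":0,"yaw":0}]'
python3 -c "
from h import *
go([513.3,-318,41.5],-15.6)"
```

```text
time: 22.27
tool_pos: [514.9, -318.9, 116.8]
tcp_rot: [0.001, 0.797, 0.604, 0.0]
force: [0.2, 0.3, -0.8]
width: 49.6
gripper_force: 25.0
tcp [ 514.9 -318.9  116.8] yaw -15.6 tilt -1.0000 t 22.3 shift cm [ 0.05 -0.2   7.53] yawturn -0.001
```

```bash
python3 -m creep '[{"claw":4.7,"tx":0.05,"ty":-0.15,"tz":0.5,"yaw":0},{"claw":4.7,"tx":0,"ty":0,"tz":1.2,"yaw":0},{"claw":4.7,"tx":0,"ty":0,"tz":1.2,"yaw":0},{"claw":4.7,"tx":0,"ty":0,"tz":1.2,"yaw":0},{"claw":4.7,"tx":0,"ty":0,"tz":1.2,"yaw":0},{"claw":4.7,"tx":0,"ty":0,"tz":1.2,"yaw":0},{"claw":4.7,"tx":0,"ty":0,"tz":0.7,"yaw":0},{"claw":4.7,"tx":0,"ty":0,"tz":0.3,"yaw":0},{"claw":4.7,"tx":0,"ty":0,"tz":0,"yaw":0},{"claw":4.7,"tx":0,"ty":0,"tz":0,"yaw":0},{"claw":4.7,"tx":0,"ty":0,"tz":0,"yaw":0}]'
```

```text
time: 23.18
tool_pos: [513.1, -317.5, 41.1]
tcp_rot: [0.001, 0.797, 0.604, 0.0]
force: [-0.6, 0.1, 0.0]
width: 49.8
gripper_force: 25.0
```

```bash
python3 -m creep '[{"claw":7,"tx":0,"ty":0,"tz":0,"yaw":0},{"claw":7,"tx":0,"ty":0,"tz":0,"yaw":0},{"claw":7,"tx":0,"ty":0,"tz":0,"yaw":0},{"claw":7,"tx":0,"ty":0,"tz":0,"yaw":0},{"claw":7,"tx":0,"ty":0,"tz":-1,"yaw":0},{"claw":7,"tx":0,"ty":0,"tz":-2,"yaw":0},{"claw":7,"tx":0,"ty":0,"tz":-3,"yaw":0},{"claw":7,"tx":0,"ty":0,"tz":-3,"yaw":0},{"claw":7,"tx":0,"ty":0,"tz":-3,"yaw":0},{"claw":7,"tx":0,"ty":0,"tz":-3,"yaw":0},{"claw":7,"tx":0,"ty":0,"tz":-3,"yaw":0},{"claw":7,"tx":0,"ty":0,"tz":0,"yaw":0},{"claw":7,"tx":0,"ty":0,"tz":0,"yaw":0}]'
python3 -c "
from h import *
go([576,64.4,225],9)
p,d,c=snap('wrist','w5');W=cloud(d,c)
p2,d2,c2=snap('side','s5');cv2.imwrite('pics/s5c.png',cv2.resize(p2[140:260,260:420,::-1],None,fx=4,fy=4))"
```

```text
time: 24.27
tool_pos: [513.6, -317.8, 223.2]
tcp_rot: [0.002, 0.797, 0.604, 0.001]
force: [-1.0, 0.4, -0.8]
width: 69.9
gripper_force: 0.0
tcp [ 513.6 -317.8  223.2] yaw -15.7 tilt -1.0000 t 24.3 shift cm [38.49 -4.3  -0.21] yawturn -0.430
```

View pics/w5.png

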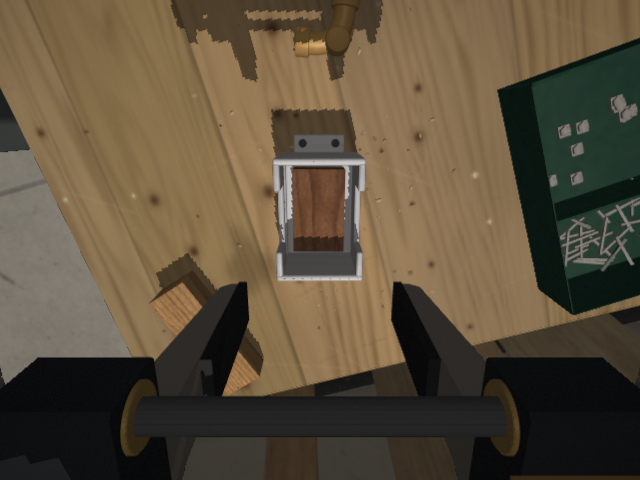

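The block lies lengthwise in the magazine at (320,210). I'll confirm its flatness from depth while moving to the bottle.

```bash
python3 - <<'E'
from h import *
p,d,c=load("w5.npz");W=cloud(d,c)
v,u=np.mgrid[:480,:640]
for r in((170,185),(200,215),(225,235)):print([np.median(W[r[0]:r[1],a:a+10,2]).round(1) for a in(300,315,330)])
E
python3 -m creep '[{"claw":6.5,"tx":1.5,"ty":-0.15,"tz":0,"yaw":0},{"claw":6.5,"tx":3,"ty":-0.33,"tz":0,"yaw":0},{"claw":6.5,"tx":3,"ty":-0.33,"tz":0,"yaw":0},{"claw":6.5,"tx":3,"ty":-0.33,"tz":0,"yaw":0},{"claw":6.5,"tx":3,"ty":-0.33,"tz":0,"yaw":0},{"claw":6.5,"tx":3,"ty":-0.33,"tz":0,"yaw":0},{"claw":6.5,"tx":3,"ty":-0.33,"tz":0,"yaw":0},{"claw":6.5,"tx":3,"ty":-0.33,"tz":0,"yaw":0},{"claw":6.5,"tx":3,"ty":-0.33,"tz":0,"yaw":0},{"claw":6.5,"tx":3,"ty":-0.33,"tz":0,"yaw":0},{"claw":6.5,"tx":3,"ty":-0.33,"tz":0,"yaw":0},{"claw":6.5,"tx":3,"ty":-0.33,"tz":0,"yaw":0},{"claw":6.5,"tx":3,"ty":-0.33,"tz":0,"yaw":0},{"claw":6.5,"tx":1,"ty":-0.15,"tz":0,"yaw":0},{"claw":6.5,"tx":0,"ty":0,"tz":0,"yaw":-0.11},{"claw":6.5,"tx":0,"ty":0,"tz":0,"yaw":-0.11},{"claw":6.5,"tx":0,"ty":0,"tz":0,"yaw":-0.11},{"claw":6.5,"tx":0,"ty":0,"tz":0,"yaw":-0.11},{"claw":6.5,"tx":0,"ty":0,"tz":0,"yaw":0},{"claw":6.5,"tx":0,"ty":0,"tz":0,"yaw":0}]' 15
python3 -c "
from h import *
go([576,64.4,34.5],9.3)"
```

```text
[np.float64(28.6), np.float64(28.5), np.float64(28.6)]
[np.float64(28.5), np.float64(28.4), np.float64(28.5)]
[np.float64(28.5), np.float64(28.2), np.float64(28.6)]
time: 26.03
tool_pos: [574.9, 64.1, 219.7]
tcp_rot: [-0.0, 0.647, 0.762, -0.001]
force: [0.2, -0.1, 0.3]
width: 64.5
gripper_force: 0.0
tcp [574.9  64.1 219.7] yaw 9.3 tilt -1.0000 t 26.0 shift cm [1.000e-02 1.400e-01 1.852e+01] yawturn 0.001
```

Block flat on the floor (top at 28.5). Now descend to the bottle.

```bash
python3 -m creep '[{"claw":6.5,"tx":0,"ty":0.1,"tz":2,"yaw":0},{"claw":6.5,"tx":0,"ty":0,"tz":3,"yaw":0},{"claw":6.5,"tx":0,"ty":0,"tz":3,"yaw":0},{"claw":6.5,"tx":0,"ty":0,"tz":2.5,"yaw":0},{"claw":6.5,"tx":0,"ty":0,"tz":2.5,"yaw":0},{"claw":6.5,"tx":0,"ty":0,"tz":2.5,"yaw":0},{"claw":6.5,"tx":0,"ty":0,"tz":1.5,"yaw":0},{"claw":6.5,"tx":0,"ty":0,"tz":1,"yaw":0},{"claw":6.5,"tx":0,"ty":0,"tz":0.5,"yaw":0},{"claw":6.5,"tx":0,"ty":0,"tz":0,"yaw":0},{"claw":6.5,"tx":0,"ty":0,"tz":0,"yaw":0},{"claw":3,"tx":0,"ty":0,"tz":0,"yaw":0},{"claw":3,"tx":0,"ty":0,"tz":0,"yaw":0},{"claw":3,"tx":0,"ty":0,"tz":0,"yaw":0},{"claw":3,"tx":0,"ty":0,"tz":0,"yaw":0},{"claw":3,"tx":0,"ty":0,"tz":0,"yaw":0},{"claw":3,"tx":0,"ty":0,"tz":0,"yaw":0},{"claw":3,"tx":0,"ty":0,"tz":0,"yaw":0}]' 15
python3 -m creep '[{"claw":3,"tx":0,"ty":0,"tz":-0.5,"yaw":0},{"claw":3,"tx":0,"ty":0,"tz":-1.5,"yaw":0},{"claw":3,"tx":0,"ty":0,"tz":-2,"yaw":0},{"claw":3,"tx":0,"ty":0,"tz":-2,"yaw":0},{"claw":3,"tx":0,"ty":0,"tz":-0.5,"yaw":0},{"claw":3,"tx":0,"ty":0,"tz":0,"yaw":0},{"claw":3,"tx":0,"ty":0,"tz":0,"yaw":0},{"claw":3,"tx":0,"ty":0,"tz":0,"yaw":0}]'
python3 -c "
from h import *
go([508.3,360.2,38.5],9.3)"
```

```text
time: 27.53
tool_pos: [576.7, 65.2, 35.9]
tcp_rot: [0.0, 0.646, 0.764, 0.0]
force: [-0.7, -0.4, 3.3]
width: 32.2
gripper_force: 15.0
time: 28.2
tool_pos: [575.6, 65.2, 99.4]
tcp_rot: [-0.001, 0.646, 0.764, -0.001]
force: [1.0, -0.1, -0.9]
width: 32.0
gripper_force: 15.0
tcp [575.6  65.2  99.4] yaw 9.6 tilt -1.0000 t 28.2 shift cm [30.21 -1.72  6.09] yawturn 0.005
```

```bash
python3 -m creep '[{"claw":3,"tx":1.6,"ty":-0.14,"tz":0,"yaw":0},{"claw":3,"tx":2.7,"ty":-0.14,"tz":0,"yaw":0},{"claw":3,"tx":2.7,"ty":-0.14,"tz":0,"yaw":0},{"claw":3,"tx":2.7,"ty":-0.14,"tz":0,"yaw":0},{"claw":3,"tx":2.7,"ty":-0.14,"tz":0,"yaw":0},{"claw":3,"tx":2.7,"ty":-0.14,"tz":0,"yaw":0},{"claw":3,"tx":2.7,"ty":-0.14,"tz":0,"yaw":0},{"claw":3,"tx":2.7,"ty":-0.14,"tz":0,"yaw":0},{"claw":3,"tx":2.7,"ty":-0.14,"tz":0,"yaw":0},{"claw":3,"tx":2.7,"ty":-0.14,"tz":0,"yaw":0},{"claw":3,"tx":2.7,"ty":-0.14,"tz":0,"yaw":0},{"claw":3,"tx":1.65,"ty":-0.14,"tz":0,"yaw":0},{"claw":3,"tx":0,"ty":0,"tz":1.5,"yaw":0},{"claw":3,"tx":0,"ty":0,"tz":1.5,"yaw":0},{"claw":3,"tx":0,"ty":0,"tz":0,"yaw":0},{"claw":3,"tx":0,"ty":0,"tz":0,"yaw":0},{"claw":3,"tx":0,"ty":0,"tz":0,"yaw":0}]'
python3 -c "
from h import *
go([508.3,360.7,40],9.3)"
```

```text
time: 29.62
tool_pos: [509.9, 360.3, 70.4]
tcp_rot: [0.0, 0.646, 0.763, -0.0]
force: [0.6, -0.3, -0.9]
width: 32.0
gripper_force: 15.0
tcp [509.9 360.3  70.4] yaw 9.5 tilt -1.0000 t 29.6 shift cm [ 0.07 -0.15  3.04] yawturn 0.004
```

```bash
python3 -m creep '[{"claw":3,"tx":0.05,"ty":-0.15,"tz":0.5,"yaw":0},{"claw":3,"tx":0,"ty":0,"tz":0.8,"yaw":0},{"claw":3,"tx":0,"ty":0,"tz":0.8,"yaw":0},{"claw":3,"tx":0,"ty":0,"tz":0.5,"yaw":0},{"claw":3,"tx":0,"ty":0,"tz":0.3,"yaw":0},{"claw":3,"tx":0,"ty":0,"tz":0.1,"yaw":0},{"claw":3,"tx":0,"ty":0,"tz":0,"yaw":0},{"claw":3,"tx":0,"ty":0,"tz":0,"yaw":0},{"claw":3,"tx":0,"ty":0,"tz":0,"yaw":0}]'
```

```text
time: 30.37
tool_pos: [508.4, 361.1, 40.8]
tcp_rot: [0.0, 0.646, 0.764, 0.0]
force: [-0.7, 0.8, -0.8]
width: 31.9
gripper_force: 15.0
```

```bash
python3 -m creep '[{"claw":3,"tx":0,"ty":0,"tz":0.1,"yaw":0},{"claw":3,"tx":0,"ty":0,"tz":0.1,"yaw":0},{"claw":3,"tx":0,"ty":0,"tz":0,"yaw":0},{"claw":3,"tx":0,"ty":0,"tz":0,"yaw":0}]'
```

```text
time: 30.7
tool_pos: [508.5, 361.3, 39.9]
tcp_rot: [-0.0, 0.646, 0.764, 0.001]
force: [-2.9, -1.4, 6.7]
width: 32.1
gripper_force: 15.0
```

```bash
python3 -m creep '[{"claw":3,"tx":0,"ty":0,"tz":-0.05,"yaw":0},{"claw":4.2,"tx":0,"ty":0,"tz":0,"yaw":0},{"claw":5.5,"tx":0,"ty":0,"tz":0,"yaw":0},{"claw":6.5,"tx":0,"ty":0,"tz":0,"yaw":0},{"claw":6.5,"tx":0,"ty":0,"tz":0,"yaw":0},{"claw":6.5,"tx":0,"ty":0,"tz":-1.5,"yaw":0},{"claw":6.5,"tx":0,"ty":0,"tz":-2.5,"yaw":0},{"claw":6.5,"tx":0,"ty":0,"tz":-3,"yaw":0},{"claw":6.5,"tx":0,"ty":0,"tz":-3,"yaw":0},{"claw":6.5,"tx":0,"ty":0,"tz":-3,"yaw":0},{"claw":6.5,"tx":0,"ty":0,"tz":-3,"yaw":0},{"claw":6.5,"tx":0,"ty":0,"tz":-3,"yaw":0},{"claw":6.5,"tx":0,"ty":0,"tz":0,"yaw":0},{"claw":6.5,"tx":0,"ty":0,"tz":0,"yaw":0},{"claw":6.5,"tx":0,"ty":0,"tz":0,"yaw":0}]'
python3 -c "
from h import *
go([551,-24.8,230],9.3)
p,d,c=snap('side','s6');W=cloud(d,c)
m=(d>0)&inb(W,470,545,335,390,60,130);print(rect(W[m]),W[m][:,2].max())"
```

```text
time: 31.95
tool_pos: [507.6, 360.7, 228.4]
tcp_rot: [-0.0, 0.646, 0.764, -0.001]
force: [-0.8, -0.2, -0.5]
width: 64.9
gripper_force: 0.0
tcp [507.6 360.7 228.4] yaw 9.6 tilt -1.0000 t 31.9 shift cm [-38.74  -2.13  -0.15] yawturn 0.005
(array([508.2, 366.8]), array([30.4, 28.7]), 11.6, 317) 109.89613134075034
```

```bash
python3 -m creep '[{"claw":8.5,"tx":-1.4,"ty":-0.15,"tz":0,"yaw":0},{"claw":8.5,"tx":-3,"ty":-0.15,"tz":0,"yaw":0},{"claw":8.5,"tx":-3,"ty":-0.15,"tz":0,"yaw":0},{"claw":8.5,"tx":-3,"ty":-0.15,"tz":0,"yaw":0},{"claw":8.5,"tx":-3,"ty":-0.15,"tz":0,"yaw":0},{"claw":8.5,"tx":-3,"ty":-0.15,"tz":0,"yaw":0},{"claw":8.5,"tx":-3,"ty":-0.15,"tz":0,"yaw":0},{"claw":8.5,"tx":-3,"ty":-0.15,"tz":0,"yaw":0},{"claw":8.5,"tx":-3,"ty":-0.15,"tz":0,"yaw":0},{"claw":8.5,"tx":-3,"ty":-0.15,"tz":0,"yaw":0},{"claw":8.5,"tx":-3,"ty":-0.15,"tz":0,"yaw":0},{"claw":8.5,"tx":-3,"ty":-0.15,"tz":0,"yaw":0},{"claw":8.5,"tx":-3,"ty":-0.15,"tz":0,"yaw":0},{"claw":8.5,"tx":-1.35,"ty":-0.15,"tz":0,"yaw":0},{"claw":8.5,"tx":0,"ty":0,"tz":2,"yaw":0},{"claw":8.5,"tx":0,"ty":0,"tz":2,"yaw":0},{"claw":8.5,"tx":0,"ty":0,"tz":0,"yaw":0},{"claw":8.5,"tx":0,"ty":0,"tz":0,"yaw":0},{"claw":8.5,"tx":0,"ty":0,"tz":0,"yaw":0}]' 25
python3 -c "
from h import *
go([551,-24.8,82],9.3)"
```

```text
time: 33.58
tool_pos: [551.7, -25.0, 189.4]
tcp_rot: [0.0, 0.646, 0.764, -0.0]
force: [0.4, -0.6, 0.1]
width: 85.1
gripper_force: 0.0
tcp [551.7 -25.  189.4] yaw 9.6 tilt -1.0000 t 33.6 shift cm [ 0.04 -0.07 10.74] yawturn 0.004
```

```bash
python3 -m creep '[{"claw":8.5,"tx":0,"ty":0,"tz":1.5,"yaw":0},{"claw":8.5,"tx":0,"ty":0,"tz":2.5,"yaw":0},{"claw":8.5,"tx":0,"ty":0,"tz":2.5,"yaw":0},{"claw":8.5,"tx":0,"ty":0,"tz":2.2,"yaw":0},{"claw":8.5,"tx":0,"ty":0,"tz":1.5,"yaw":0},{"claw":8.5,"tx":0,"ty":0,"tz":0.5,"yaw":0},{"claw":8.5,"tx":0,"ty":0,"tz":0,"yaw":0},{"claw":8.5,"tx":0,"ty":0,"tz":0,"yaw":0},{"claw":4.4,"tx":0,"ty":0,"tz":0,"yaw":0},{"claw":4.4,"tx":0,"ty":0,"tz":0,"yaw":0},{"claw":4.4,"tx":0,"ty":0,"tz":0,"yaw":0},{"claw":4.4,"tx":0,"ty":0,"tz":0,"yaw":0},{"claw":4.4,"tx":0,"ty":0,"tz":0,"yaw":0},{"claw":4.4,"tx":0,"ty":0,"tz":0,"yaw":0},{"claw":4.4,"tx":0,"ty":0,"tz":0,"yaw":0}]' 25
python3 -m creep '[{"claw":4.4,"tx":0,"ty":0,"tz":-0.5,"yaw":0},{"claw":4.4,"tx":0,"ty":0,"tz":-1.5,"yaw":0},{"claw":4.4,"tx":0,"ty":0,"tz":-2,"yaw":0},{"claw":4.4,"tx":0,"ty":0,"tz":-2,"yaw":0},{"claw":4.4,"tx":0,"ty":0,"tz":-0.5,"yaw":0},{"claw":4.4,"tx":0,"ty":0,"tz":0,"yaw":0},{"claw":4.4,"tx":0,"ty":0,"tz":0,"yaw":0},{"claw":4.4,"tx":0,"ty":0,"tz":0,"yaw":0}]'
python3 -c "
from h import *
go([518,293,87],9.3)"
```

```text
time: 34.83
tool_pos: [551.9, -24.6, 82.3]
tcp_rot: [0.0, 0.646, 0.764, 0.0]
force: [-1.0, -0.3, 1.8]
width: 47.8
gripper_force: 25.0
time: 35.5
tool_pos: [550.9, -24.5, 145.9]
tcp_rot: [-0.001, 0.646, 0.764, -0.001]
force: [-0.6, 0.0, -1.1]
width: 47.4
gripper_force: 25.0
tcp [550.9 -24.5 145.9] yaw 9.6 tilt -1.0000 t 35.5 shift cm [31.85  2.05  5.9 ] yawturn 0.005
```

```bash
python3 -m creep '[{"claw":4.4,"tx":1.6,"ty":0.16,"tz":0,"yaw":0},{"claw":4.4,"tx":2.6,"ty":0.16,"tz":0,"yaw":0},{"claw":4.4,"tx":2.6,"ty":0.16,"tz":0,"yaw":0},{"claw":4.4,"tx":2.6,"ty":0.16,"tz":0,"yaw":0},{"claw":4.4,"tx":2.6,"ty":0.16,"tz":0,"yaw":0},{"claw":4.4,"tx":2.6,"ty":0.16,"tz":0,"yaw":0},{"claw":4.4,"tx":2.6,"ty":0.16,"tz":0,"yaw":0},{"claw":4.4,"tx":2.6,"ty":0.16,"tz":0,"yaw":0},{"claw":4.4,"tx":2.6,"ty":0.16,"tz":0,"yaw":0},{"claw":4.4,"tx":2.6,"ty":0.16,"tz":0,"yaw":0},{"claw":4.4,"tx":2.6,"ty":0.16,"tz":0,"yaw":0},{"claw":4.4,"tx":2.6,"ty":0.16,"tz":0,"yaw":0},{"claw":4.4,"tx":1.65,"ty":0.16,"tz":0,"yaw":0},{"claw":4.4,"tx":0,"ty":0,"tz":1.5,"yaw":0},{"claw":4.4,"tx":0,"ty":0,"tz":1.4,"yaw":0},{"claw":4.4,"tx":0,"ty":0,"tz":0,"yaw":0},{"claw":4.4,"tx":0,"ty":0,"tz":0,"yaw":0},{"claw":4.4,"tx":0,"ty":0,"tz":0,"yaw":0}]'
python3 -c "
from h import *
go([518,293,87],9.3)"
```

```text
time: 37.0
tool_pos: [519.8, 292.3, 118.2]
tcp_rot: [0.0, 0.646, 0.763, -0.0]
force: [0.1, 0.2, -0.7]
width: 47.8
gripper_force: 25.0
tcp [519.8 292.3 118.2] yaw 9.5 tilt -1.0000 t 37.0 shift cm [ 0.1  -0.16  3.12] yawturn 0.004
```

```bash
python3 -m creep '[{"claw":4.4,"tx":0.05,"ty":-0.15,"tz":0.5,"yaw":0},{"claw":4.4,"tx":0,"ty":0,"tz":0.8,"yaw":0},{"claw":4.4,"tx":0,"ty":0,"tz":0.8,"yaw":0},{"claw":4.4,"tx":0,"ty":0,"tz":0.5,"yaw":0},{"claw":4.4,"tx":0,"ty":0,"tz":0.3,"yaw":0},{"claw":4.4,"tx":0,"ty":0,"tz":0.15,"yaw":0},{"claw":4.4,"tx":0,"ty":0,"tz":0.1,"yaw":0},{"claw":4.4,"tx":0,"ty":0,"tz":0,"yaw":0},{"claw":4.4,"tx":0,"ty":0,"tz":0,"yaw":0},{"claw":4.4,"tx":0,"ty":0,"tz":0,"yaw":0}]'
```

```text
time: 37.83
tool_pos: [518.0, 293.3, 86.8]
tcp_rot: [0.0, 0.646, 0.764, 0.0]
force: [0.4, -0.4, -1.5]
width: 47.2
gripper_force: 25.0
```

```bash
python3 -m creep '[{"claw":4.4,"tx":0,"ty":0,"tz":0.1,"yaw":0},{"claw":4.4,"tx":0,"ty":0,"tz":0.05,"yaw":0},{"claw":4.4,"tx":0,"ty":0,"tz":0,"yaw":0},{"claw":4.4,"tx":0,"ty":0,"tz":0,"yaw":0}]'
```

```text
time: 38.17
tool_pos: [518.2, 293.3, 86.3]
tcp_rot: [-0.0, 0.646, 0.764, 0.001]
force: [-2.1, -1.2, 6.9]
width: 47.7
gripper_force: 25.0
```

Seated. Release, retreat and look.

```bash
python3 -m creep '[{"claw":4.4,"tx":0,"ty":0,"tz":-0.05,"yaw":0},{"claw":5.5,"tx":0,"ty":0,"tz":0,"yaw":0},{"claw":7,"tx":0,"ty":0,"tz":0,"yaw":0},{"claw":8.5,"tx":0,"ty":0,"tz":0,"yaw":0},{"claw":8.5,"tx":0,"ty":0,"tz":0,"yaw":0},{"claw":8.5,"tx":0,"ty":0,"tz":-1,"yaw":0},{"claw":8.5,"tx":0,"ty":0,"tz":-2.5,"yaw":0},{"claw":8.5,"tx":0,"ty":0,"tz":-3,"yaw":0},{"claw":8.5,"tx":0,"ty":0,"tz":-3,"yaw":0},{"claw":8.5,"tx":0,"ty":0,"tz":-3,"yaw":0},{"claw":8.5,"tx":0,"ty":0,"tz":-3,"yaw":0},{"claw":8.5,"tx":0,"ty":0,"tz":-3,"yaw":0},{"claw":8.5,"tx":-2,"ty":0,"tz":-3,"yaw":0},{"claw":8.5,"tx":-2,"ty":0,"tz":-2,"yaw":0},{"claw":8.5,"tx":-1,"ty":0,"tz":0,"yaw":0},{"claw":8.5,"tx":0,"ty":0,"tz":0,"yaw":0},{"claw":8.5,"tx":0,"ty":0,"tz":0,"yaw":0},{"claw":8.5,"tx":0,"ty":0,"tz":0,"yaw":0}]'
python3 - <<'E'
from h import *
p,d,c=snap('wrist','w9');W=cloud(d,c)
m=(d>0)&inb(W,470,570,255,340,140,165);print("can",rect(W[m]),np.median(W[m][:,2]))
m=(d>0)&inb(W,470,545,335,390,95,125);print("bulb",rect(W[m]),np.median(W[m][:,2]))
p,d,c=snap('top','t9');W=cloud(d,c)
m=(d>0)&inb(W,490,535,-350,-290,15,40);print("block z",np.median(W[m][:,2]))
E
```

```text
time: 39.67
tool_pos: [525.0, 244.8, 319.2]
tcp_rot: [-0.001, 0.645, 0.764, -0.001]
force: [-0.5, 0.3, -0.0]
width: 85.1
gripper_force: 0.0
can (array([517.3, 293.1]), array([43.4, 43.6]), 9.5, 2087) 154.09649984505143
bulb (array([508.2, 359.6]), array([12.2, 12.4]), 9.5, 170) 106.29980460739418
block z 29.45004691002339
```

View pics/w9.png

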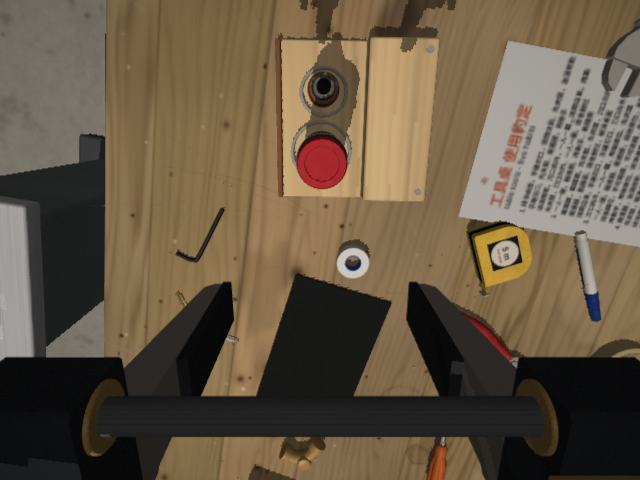

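View pics/t9.png

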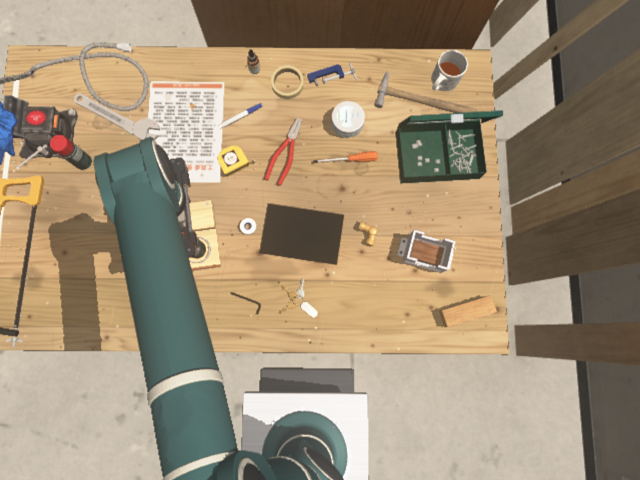

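The wrist view shows the bottle (323,88) and can (321,160) upright in their own rings. The top view shows the block in the magazine (430,250), with the elbow (367,233) and tape (247,226) where they were.

```bash
python3 -c "
from bench import sign_off
print(sign_off())"
```

```text
the job is handed in; nothing more can be done
None
```

The job is done and handed in at about 40 s: the block lies flat and lengthwise in the magazine, the can and bottle are upright in their own rings, and the elbow and tape were left where they were.

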